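# File two material samples in a part-opening drawer

## Task

Pull the top drawer of the small grey drawer unit right out to its stop and file the two sample plates in it, each behind the tab of its own colour: the oak one in the pocket nearer the robot, the blue one in the farther pocket. The drawer opens less than a plate's length, so feed each plate in over the low front rail, end first, and push it until its rear end drops behind the rail and it lies flat on the pocket floor. Then push the drawer fully shut, leaving everything else where it stands.

Things in the scene. Friction and masses are not known exactly. Their poses are not given: they have to be found in the camera images.
- cab: fixed grey drawer unit, 156 deep (x) x 146 wide x 110 mm high, back right, its front facing the robot's left. Origin: centre of underside; x from front to back (the way the drawer shuts, about world -y), y away from the robot. Carcass front: plane x = -78 mm. Top drawer's mouth: z = 62 (drawer floor) to 103 mm. Lower drawer: shut, fixed. Tree (to z = 176 mm) and star fixed on top, at the back.
- drawer (a joint): how far the top drawer is out, m: 0 shut, 0.080 at its stop; starts ajar by 0.042 to 0.055. Slides along -x of the unit; no spring, friction about 2.5 N.
- rail (a point): middle of the top edge of the top drawer's front rail: aluminium bar 10 thick (x), 142 wide, 22 mm high, edges rounded, its top 18 mm above the drawer floor and 80 mm above the table; moves with the drawer and is its pull (hook it from behind in either pocket or pinch it, from above). Front face at x = -88 mm of the unit when shut. Oak-coloured tab on its near half, blue on its far half.
- pocket_near (a point): centre of the floor of the top drawer's pocket nearer the robot (-y of the unit), 62 mm above the table, 77.5 mm behind the rail's middle, 32 mm from the drawer's middle, moving with it. Pocket 145 long (x, from the rail's rear face to the back wall) x 60 mm wide; side walls and 4 mm divider 34 mm high. Axes as the unit's.
- pocket_far (a point): the same for the farther pocket (+y side), 32 mm from the drawer's middle.
- oak: sample plate, 130 x 50 x 8 mm, 50 to 100 g, light oak veneer on both faces, eyelet at one end (either end or face will do). Starts flat on the table, left of, before or behind the rows of models, yaw 1.55 to 1.84 rad; a bottle stands past one end, a stopper past the other, each 95 to 105 mm from its centre. Origin: its centre; x along its length, y width, z thickness.
- blue: sample plate, 130 x 50 x 8 mm, 50 to 100 g, plain blue laminate on both faces, eyelet at one end (either end or face will do). Starts flat on the table, left of, before or behind the rows of models, yaw 1.55 to 1.84 rad; a bottle stands past one end, a stopper past the other, each 95 to 105 mm from its centre. Origin: its centre; x along its length, y width, z thickness.
- bottle_a: white bottle-shaped model standing upright, 48 mm in diameter, 102 mm tall, past one end of the oak plate; a bystander that must stay where it stands. Origin: centre of its underside.
- bottle_b: white bottle-shaped model standing upright, 46 mm in diameter, 98 mm tall, past one end of the blue plate; a bystander that must stay where it stands. Origin: centre of its underside.
- bottle_c: white bottle-shaped model standing upright, 48 mm in diameter, 103 mm tall, near the right edge, in front of the drawer unit; a bystander that must stay where it stands. Origin: centre of its underside.
- stopper_a: white stopper, 30 mm in diameter, 17 mm high, past the other end of the oak plate; a bystander that must stay where it is. Origin: centre of its underside.
- stopper_b: the same, past the other end of the blue plate.
- bottle_row_b: five fixed white bottles, 43 mm in diameter below, 21 mm at the neck, 92 to 105 mm tall, in a row across the table at (x, y) = (0.411, -0.116), (0.432, -0.172), (0.445, -0.231), (0.461, -0.295), (0.471, -0.360) m.
- stopper_rows: eleven fixed white and black stoppers, 33 mm in diameter, up to 26 mm high, in rows within x = 0.36 to 0.47, y = -0.12 to 0.27 m.
- egg: off-white plaster egg with a flat foot, 76 mm in diameter, 66 mm high, in the place that the plates leave free; a bystander that must stay where it is. Origin: centre of its underside.

How it is judged:
By the outcome, as a careful person would: the job done as asked, in the order asked, and still so for the second after the job is handed in, with the robot touching nothing.
It also fails if it takes over 72 s, if anything falls off the work surface, if the arm or the gripper's body presses on something with over 40 N, if the wrist force passes 120 N, or if a joint passes its speed limit or range.

## Robot

A 6-joint arm with a two-finger parallel gripper is mounted at the origin on the work surface; the furniture and walls round the work are solid. World frame = base frame: x ahead of the robot, y to its left, z up, the work surface at z = 0. Lengths are in m, angles in rad, forces in N, time in s.
With the tool pointing down it reaches from about 0.4 to 0.825 m from the base axis. Payload 7 kg.
Tool frame: the origin (TCP) lies at the very end of the fingers, on their centre line; the grasp point (between the pads) lies arm.hold_point_z behind it (arm.hold_point_z is the distance from the TCP to the grasp point, in m); z points along the fingers, y is the line along which they close (so a half turn about z gives the same grasp; the last joint's range is limited). The gripper opens to 88 mm and grips with 3 to 60 N. Pads are 19 mm wide; open, the fingers measure 130 mm over their backs; the gripper's body (78 mm by 193 mm) begins 47 mm behind the grasp point.
Start: joints at [-0.887, 0.359, 0.012, 0, -1.224, -0.288], TCP at [0.26, -0.623, 0.227] pointing down, gripper open.
Joint ranges: [-3.07, 3.07], [-1.43, 2.12], [-1.02, 1.25], [-3.03, 1.67], [-3.05, -0], [-3.03, 3.03]. Speed limits (rad/s): [2.39, 2.39, 3.01, 3.14, 3.14, 3.14].

## Interface

Orientations are given as [roll, pitch, yaw] about the fixed x, y, z axes, in that order (R = Rz(yaw) Ry(pitch) Rx(roll)).
In Python, from station import arm gives the robot as it stands.
- The arm moves only by the shell command python3 nudge.py [FORCE], which reads ROWS from standard input. ROWS is a JSON list of rows, 1 to 20 of them, each written [opening, [dx, dy, dz], turn]: the finger opening in m, then dx, dy, dz in parts of the range, where 1.0 means 0.8 m, then a turn about the tool's z in fractions of the full range, 1 being 2 rad; each row is the pose to reach, as a shift and turn from the pose commanded when the command began, along the tool's axes at that moment; what a row does not reach only later rows make up. A row lasts 1/12 s, in which the tool goes at most 0.0417 m and 0.125 rad, less where a joint would pass 70% of its speed; a pose out of reach is approached as far as the arm can. The fingers move at their own pace and stop on an object; FORCE is the grip in N (left out, the last holds). Time passes only in rows, so rows that do not move let the fingers close. It prints the time, the measured TCP pose, the force, the opening and the grip force at its end. Input that does not fit is refused with a message, and nothing moves.
- arm.get_state(): the state, without advancing time (a new reading comes with each control period).
- arm.grab_frame(name): name is "side" or "top" or "wrist"; returns the picture (480x640x3 uint8, red, green, blue); there is no depth.
- arm.camera_params(name): a dict with "fx", "fy", "cx", "cy" (pixels), "D" ([k1, k2, p1, p2, k3] as OpenCV has them; the pictures are not rectified), "T" (4x4, takes a point from camera to world coordinates); the wrist camera has in their place "hand_eye" (4x4, takes a point from camera to tool coordinates, whose origin is the TCP and whose axes are the flange's). Camera axes: x right, y down, z forward; pixel columns grow to the right and rows downward; lengths in m; the calibration is good to about 2 mm. A picture is of the moment at which its call begins: read the wrist's pose just before it. camera_params takes no time and is no camera call.
- arm.job_done(): hands the job in; it is judged then, once.
The state is a dict: "t": time; "q": joint angles; "qd": joint speeds; "joint_efforts": joint torques, N m; "eef_pos": TCP position; "ee_rot": TCP orientation; "force": force on the tool from outside, world axes, zero at the start; "moment": the same for the moment, N m; "width": finger opening in m; "gripper_force": force on a finger pad.
Only numpy, scipy, OpenCV 4.12 (cv2) and the standard library are available. Lean on these libraries where they do the work, as an engineer would, in place of code of your own. Each camera call takes 0.05 s, during which the arm holds its last target. There are 200 camera calls.

## Working session

There is one attempt and no reset: what is moved stays moved. The work goes in short steps, Python scripts to look and compute and a shell command to move; the robot and the scene stay as the last step left them, time stands still between calls to the robot, and variables do not carry over. Pictures are saved under pics/ and viewed, at most 10 in all, crops included, and the job is handed in when it is done.

```bash
ls; cat > h.py <<'E'
import numpy as np,cv2,os
from station import arm
os.makedirs('pics',exist_ok=True)
E
python3 - <<'E'
from h import *
print(arm.hold_point_z, arm.get_state())
for n in("side","top"):
    cv2.imwrite(f'pics/{n}0.png',arm.grab_frame(n)[:,:,::-1]);print(n,arm.camera_params(n))
print(arm.camera_params("wrist"))
E
```

```text
nudge.py
pics
station.py
0.0188 {'t': 0.0, 'q': array([-8.86909680e-01,  3.59458715e-01,  1.10526368e-02, -3.65368400e-04,
       -1.22409743e+00, -2.88067704e-01]), 'qd': array([ 1.73054241e-03, -8.92694436e-04,  1.14079095e-03,  3.47677290e-05,
        4.28639204e-04,  9.10310133e-04]), 'joint_efforts': array([ 2.75791681e-03, -5.82715380e+01,  2.93055975e+01,  6.99669912e+00,
        7.02558857e-03, -1.46841026e-04]), 'eef_pos': array([ 0.26002398, -0.62237125,  0.22557079]), 'ee_rot': array([ 3.13985823e+00, -1.55751078e-04, -2.74589802e+00]), 'force': array([-0.81745684, -0.54765612,  0.27686552]), 'moment': array([-0.01716913, -0.0416442 ,  0.00146594]), 'gripper_force': 0.0, 'width': 0.08753837346271814}
side {'fx': 521.4101197396063, 'fy': 521.4101197396063, 'cx': 318.21715438964986, 'cy': 242.10085089666092, 'D': array([-0.01102419,  0.        ,  0.        ,  0.        ,  0.        ]), 'T': array([[-0.95432346, -0.16861235,  0.2466508 ,  0.14458307],
       [-0.29837476,  0.49510752, -0.81599084,  1.0876162 ],
       [ 0.01546747, -0.85231357, -0.52280239,  0.78722992],
    
[... 424 characters left out ...]
  [-1.22943132e-03, -1.16469294e-01, -9.93193532e-01,
         1.81357361e+00],
       [ 0.00000000e+00,  0.00000000e+00,  0.00000000e+00,
         1.00000000e+00]])}
{'fx': 344.7847922494901, 'fy': 344.7847922494901, 'cx': 314.59124492179706, 'cy': 238.453729468705, 'D': array([-0.01454053,  0.        ,  0.        ,  0.        ,  0.        ]), 'hand_eye': array([[-2.27518826e-04, -9.68600116e-01, -2.48623739e-01,
         6.65666703e-02],
       [ 9.99999380e-01, -4.91395842e-04,  9.99290675e-04,
         9.07949601e-04],
       [-1.09008574e-03, -2.48623358e-01,  9.68599627e-01,
        -1.57240614e-01],
       [ 0.00000000e+00,  0.00000000e+00,  0.00000000e+00,
         1.00000000e+00]])}
```

View pics/side0.png

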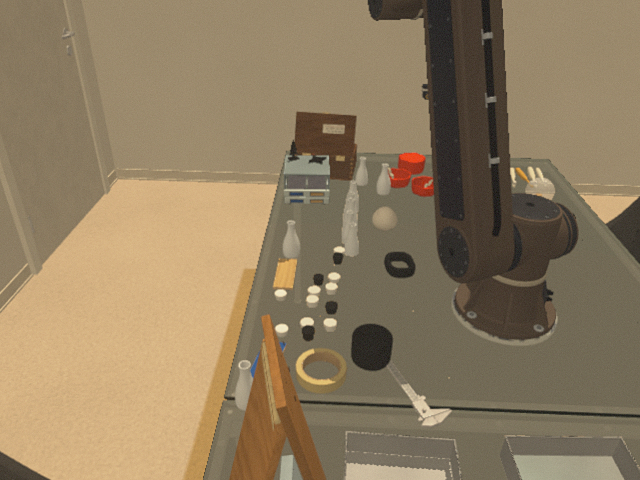

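View pics/top0.png

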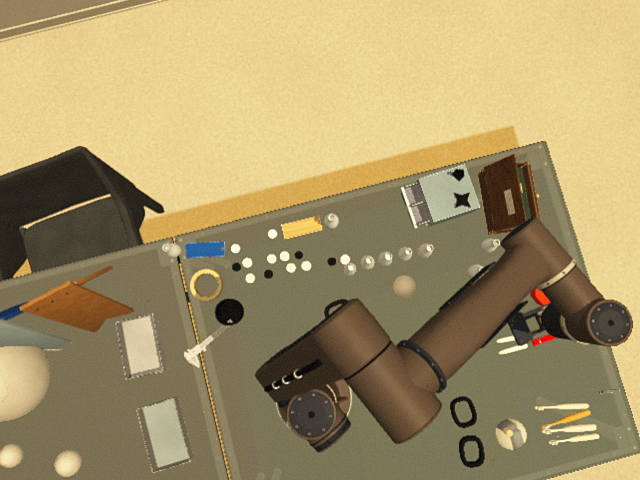

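The top view shows the blue plate at about (205,249), the oak at (302,228) and the cabinet's front edge from (404,187) to (413,227). The egg is at (404,286), and the bottles are at (172,249), (331,220) and (491,245). In the side view the drawer unit is at (307,180), the oak at (286,273), and the blue is partly hidden at (268,358).

```bash
cat >> h.py <<'E'
def ray(n,uv,st=None):
    c=arm.camera_params(n);K=np.array([[c['fx'],0,c['cx']],[0,c['fy'],c['cy']],[0,0,1]])
    p=cv2.undistortPoints(np.array([[uv]],float),K,c['D'])[0,0]
    if n=='wrist':
        from scipy.spatial.transform import Rotation as R
        T=np.eye(4);T[:3,:3]=R.from_euler('xyz',st['ee_rot']).as_matrix();T[:3,3]=st['eef_pos'];T=T@c['hand_eye']
    else:T=c['T']
    return T[:3,3],T[:3,:3]@np.array([p[0],p[1],1])
def onz(n,uv,z,st=None):
    o,d=ray(n,uv,st);return o+d*(z-o[2])/d[2]
def tri(rays):
    A=[];b=[]
    for o,d in rays:
        P=np.eye(3)-np.outer(d,d)/(d@d);A.append(P);b.append(P@o)
    return np.linalg.lstsq(np.vstack(A),np.hstack(b),rcond=None)[0]
def delta(target,yaw):   # tool-axis shift & turn from measured pose
    from scipy.spatial.transform import Rotation as R
    s=arm.get_state();r=s['ee_rot'];M=R.from_euler('xyz',[np.pi,0,r[2]]).as_matrix()
    t=-(yaw-r[2]);t=(t+np.pi)%(2*np.pi)-np.pi
    return np.round(np.r_[M.T@(np.array(target)-s['eef_pos']),t],4)
E
python3 - <<'E'
from h import *
im=cv2.imread('pics/top0.png');hsv=cv2.cvtColor(im,cv2.COLOR_BGR2HSV)
for name,(lo,hi),roi in(('blue',((100,100,60),(125,255,255)),(180,235,230,265)),('oak',((12,70,120),(30,255,255)),(275,212,327,243))):
    x0,y0,x1,y1=roi;m=cv2.inRange(hsv[y0:y1,x0:x1],np.array(lo),np.array(hi))
    n,l,s,c=cv2.connectedComponentsWithStats(m);k=1+s[1:,4].argmax()
    pts=np.argwhere(l==k)[:,::-1]+[x0,y0]
    P=np.array([onz('top',p,.008)[:2] for p in pts],np.float32);r=cv2.minAreaRect(P)
    print(name,len(pts),r)
for n,uv,z in(('bottleA neck',(334,217),.1),('stopA',(273,234),.017),('bottleB',(166,249),.1),('stopB',(235,248),.017),('egg',(404,286),.03),('bottleC',(492,243),.05),('cabF1',(403,187),.08),('cabF2',(414,227),.08),('rib1',(417,182),.11),('rib2',(427,221),.11)):print(n,onz('top',uv,z).round(3))
cv2.imwrite('pics/t1.png',cv2.resize(im[160:270,150:350],None,fx=4,fy=4,interpolation=cv2.INTER_CUBIC))
cv2.imwrite('pics/t2.png',cv2.resize(im[150:260,390:510],None,fx=5,fy=5,interpolation=cv2.INTER_CUBIC))
E
```

```text
blue 525 ((0.46936842799186707, 0.3598152697086334), (0.04749250411987305, 0.12545284628868103), 2.9310309886932373)
oak 1469 ((0.544981837272644, 0.04758651554584503), (0.09975852817296982, 0.16853690147399902), 0.3049015700817108)
bottleA neck [ 0.564 -0.062  0.1  ]
stopA [0.52  0.137 0.017]
bottleB [0.461 0.461 0.1  ]
stopB [0.473 0.26  0.017]
egg [ 0.352 -0.288  0.03 ]
bottleC [ 0.491 -0.569  0.05 ]
cabF1 [ 0.665 -0.282  0.08 ]
cabF2 [ 0.537 -0.315  0.08 ]
rib1 [ 0.675 -0.321  0.11 ]
rib2 [ 0.552 -0.351  0.11 ]
```

```bash
python3 - <<'E'
from h import *
print(delta([.59,-.20,.26],-1.318), onz('top',(302,228),.008))
E
```

```text
[-0.4673  0.2626 -0.0343 -1.4279] [0.54153003 0.04233319 0.008     ]
```

View pics/t2.png

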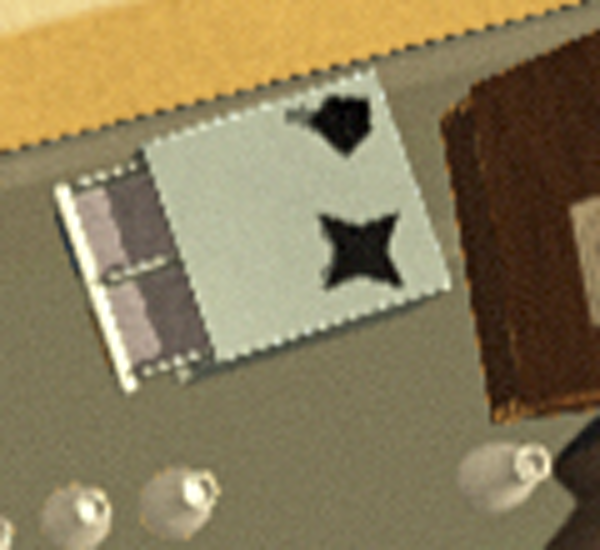

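The crop shows the rail running from about (403,188) to (416,227) in full-frame pixels, and the carcass front edge from (419,180) to (432,222). The unit is turned about 17.7°, and the drawer is ajar.

Units first: shifts go in shares of 0.8 m and turns go in shares of 2 rad. So -0.467 m / 0.8 = -0.5838, -0.36 m / 0.8 = -0.45, -1.484 rad / 2 = -0.742.

```bash
echo '[[0.088, [-0.15, 0.0875, -0.0375], -0.2], [0.088, [-0.3, 0.175, -0.0425], -0.4], [0.088, [-0.45, 0.25, -0.0425], -0.6], [0.088, [-0.5838, 0.3288, -0.0425], -0.742], [0.088, [-0.5838, 0.3288, -0.0425], -0.742], [0.088, [-0.5838, 0.3288, -0.0425], -0.742], [0.088, [-0.5838, 0.3288, -0.0425], -0.742], [0.088, [-0.5838, 0.3288, -0.0425], -0.742], [0.088, [-0.5838, 0.3288, -0.0425], -0.742], [0.088, [-0.5838, 0.3288, -0.0425], -0.742], [0.088, [-0.5838, 0.3288, -0.0425], -0.742], [0.088, [-0.5838, 0.3288, -0.0425], -0.742], [0.088, [-0.5838, 0.3288, -0.0425], -0.742], [0.088, [-0.5838, 0.3288, -0.0425], -0.742], [0.088, [-0.5838, 0.3288, -0.0425], -0.742], [0.088, [-0.5838, 0.3288, -0.0425], -0.742], [0.088, [-0.5838, 0.3288, -0.0425], -0.742]]' | python3 nudge.py
python3 - <<'E'
from h import *
import pickle
s=arm.get_state();im=arm.grab_frame('wrist');pickle.dump(s,open('pics/w1.pkl','wb'))
cv2.imwrite('pics/w1.png',im[:,:,::-1]);print(s['eef_pos'],s['ee_rot'],s['q'],s['t'])
E
```

```text
t: 1.52
eef_pos: [0.589, -0.2007, 0.2603]
ee_rot: [3.141, 0.0, -1.263]
force: [-0.4, 0.5, 0.4]
width: 0.0876
gripper_force: 0.0
[ 0.58900444 -0.20072942  0.26030907] [ 3.14092205e+00  2.43208229e-04 -1.26269082e+00] [-1.51330399e-02  2.53999188e-01 -5.89904198e-02 -1.84973660e-05
 -1.25851985e+00  3.23244313e-01] 1.5167
```

View pics/w1.png

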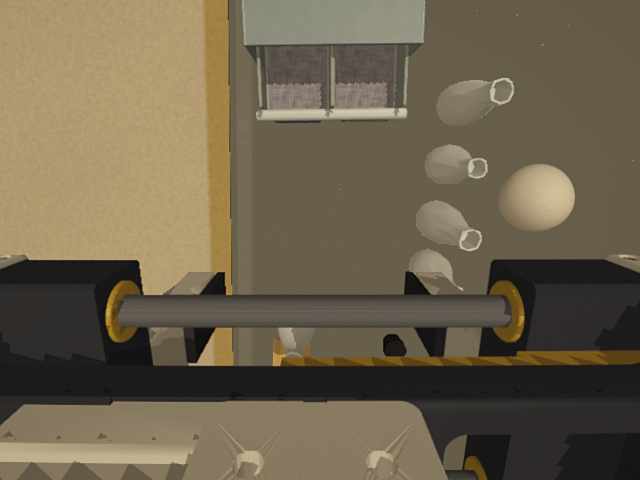

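The wrist view shows the rail's top edge from (257,115) to (407,113), with the divider at u≈332. The carcass's front top edge is at v≈44, from u≈244 to 424.

```bash
echo '[[0, [0.05, 0, -0.025], 0], [0, [0.0938, 0, -0.05], 0], [0, [0.0938, 0, -0.05], 0], [0, [0.0938, 0, -0.05], 0], [0, [0.0938, 0, -0.05], 0]]' | python3 nudge.py
python3 - <<'E'
from h import *
import pickle
s=pickle.load(open('pics/w1.pkl','rb'))
a=onz('wrist',(257,114.5),.08,s);b=onz('wrist',(407,112.5),.08,s);print(a,b,np.linalg.norm(a-b),np.arctan2((a-b)[1],(a-b)[0]))
a=onz('wrist',(244,44),.11,s);b=onz('wrist',(424,43),.11,s);print(a,b,np.linalg.norm(a-b),np.arctan2((a-b)[1],(a-b)[0]))
s=arm.get_state();im=arm.grab_frame('wrist');pickle.dump(s,open('pics/w2.pkl','wb'))
cv2.imwrite('pics/w2.png',im[:,:,::-1]);print(s['eef_pos'],s['ee_rot'])
E
```

```text
t: 1.98
eef_pos: [0.6116, -0.2724, 0.3001]
ee_rot: [3.141, 0.001, -1.264]
force: [-0.1, 0.3, -0.9]
width: 0.0597
gripper_force: 0.0
[ 0.6691079  -0.27729388  0.08      ] [ 0.53718238 -0.32118056  0.08      ] 0.13903375109223914 0.32114669835050347
[ 0.68814027 -0.32505796  0.11      ] [ 0.5498233  -0.36999519  0.11      ] 0.14543363080085053 0.31412864376775335
[ 0.61156635 -0.27243433  0.3000571 ] [ 3.14130844e+00  7.76446121e-04 -1.26424966e+00]
```

View pics/w2.png

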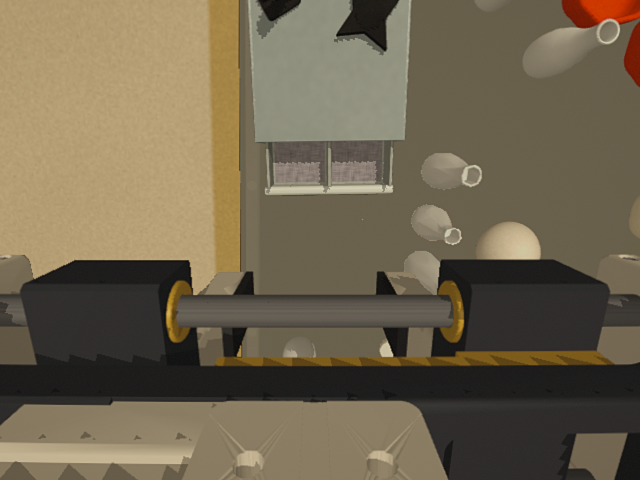

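The second view shows the rail from (265,190) to (393,188) and the carcass front edge from (255,141) to (406,139).

```bash
python3 - <<'E'
from h import *
import pickle
s1=pickle.load(open('pics/w1.pkl','rb'));s2=pickle.load(open('pics/w2.pkl','rb'))
t=lambda a,b:tri([ray('wrist',a,s1),ray('wrist',b,s2)])
print(t((257,114.5),(265,190)),t((407,112.5),(393,188)),t((332,113.5),(328,189)))
print(t((244,44),(255,141)),t((424,43),(406,139)))
for uv in((265,189.5),(393,187.5)):print(onz('wrist',uv,.08,s2))
for uv in((255,141),(406,139)):print(onz('wrist',uv,.11,s2))
U=np.array([np.cos(-1.253),np.sin(-1.253)]);Y=np.array([-U[1],U[0]])
# pin unit frame
rm=np.array([.6031,-.2992]);print(U,Y,rm-.032*Y, delta(np.r_[rm-.032*Y+.018*U,.11],-1.253))
E
```

```text
[ 0.67001592 -0.27737768  0.07605912] [ 0.53627199 -0.32192277  0.07563943] [ 0.60369    -0.29941852  0.07595698]
[ 0.68880794 -0.32531691  0.10830268] [ 0.54864945 -0.37178362  0.10499167]
[ 0.66996534 -0.27841712  0.08      ]
[ 0.53757071 -0.32258049  0.08      ]
[ 0.68875473 -0.32527598  0.11      ]
[ 0.54961916 -0.37130432  0.11      ]
[ 0.31247399 -0.94992631] [0.94992631 0.31247399] [ 0.57270236 -0.30919917] [ 0.042   0.0481  0.1899 -0.0102]
```

Converted, 0.18 m / 0.8 = 0.225, 0.03 m / 0.8 = 0.0375, -0.012 rad / 2 = -0.006.

```bash
python3 - <<'E'
from h import *
U=np.array([np.cos(-1.252),np.sin(-1.252)]);Y=np.array([-U[1],U[0]])
rm=np.array([.6034,-.2996]);print(delta(np.r_[rm-.032*Y+.023*U,.12],-1.252))
E
echo '[[0, [0.0438, 0.0375, 0.05], -0.006], [0, [0.0588, 0.06, 0.1], -0.006], [0, [0.0588, 0.06, 0.15], -0.006], [0, [0.0588, 0.06, 0.2], -0.006], [0, [0.0588, 0.06, 0.225], -0.006], [0, [0.0588, 0.06, 0.225], -0.006]]' | python3 nudge.py
python3 - <<'E'
from h import *
U=np.array([np.cos(-1.252),np.sin(-1.252)]);Y=np.array([-U[1],U[0]])
rm=np.array([.6034,-.2996]);print(delta(np.r_[rm-.032*Y+.023*U,.068],-1.252))
E
```

```text
[ 0.0475  0.0479  0.1799 -0.0112]
t: 2.53
eef_pos: [0.5754, -0.3284, 0.1122]
ee_rot: [3.132, 0.009, -1.251]
force: [-0.6, -0.0, -1.8]
width: 0.0154
gripper_force: 0.0
[ 0.0044 -0.0036  0.0442  0.0006]
```

Converted, 0.03 m / 0.8 = 0.0375, 0.02 m / 0.8 = 0.025.

```bash
echo '[[0, [0, 0, 0], 0], [0, [0, 0, 0], 0], [0, [0, 0, 0.025], 0], [0, [0, 0, 0.0375], 0], [0, [0, 0, 0.0375], 0], [0, [0, 0, 0.0375], 0], [0, [0, 0, 0.0375], 0]]' | python3 nudge.py
python3 - <<'E'
from h import *
U=np.array([np.cos(-1.252),np.sin(-1.252)]);Y=np.array([-U[1],U[0]])
rm=np.array([.6034,-.2996]);print(delta(np.r_[rm-.032*Y+.023*U,.068],-1.252))
E
```

```text
t: 3.12
eef_pos: [0.582, -0.3311, 0.0922]
ee_rot: [-3.14, -0.001, -1.249]
force: [-0.7, -1.0, 0.6]
width: 0.0005
gripper_force: 0.0
[-0.0002  0.0018  0.0242  0.0027]
```

Converted, -0.036 m / 0.8 = -0.045, 0.024 m / 0.8 = 0.03.

```bash
echo '[[0, [0, 0.0025, 0.0188], 0], [0, [0, 0.0025, 0.03], 0], [0, [0, 0.0025, 0.03], 0], [0, [0, 0.0025, 0.03], 0], [0, [-0.015, 0.0025, 0.03], 0], [0, [-0.025, 0.0025, 0.03], 0], [0, [-0.035, 0.0025, 0.03], 0], [0, [-0.045, 0.0025, 0.03], 0], [0, [-0.045, 0.0025, 0.03], 0], [0, [-0.045, 0.0025, 0.03], 0]]' | python3 nudge.py
```

```text
t: 3.95
eef_pos: [0.5677, -0.2965, 0.067]
ee_rot: [-3.142, 0.0, -1.249]
force: [0.5, -0.8, 0.0]
width: 0.0006
gripper_force: 0.0
```

```bash
echo '[[0, [-0.005, 0, 0], 0], [0, [-0.005, 0, 0], 0], [0, [-0.005, 0, 0], 0]]' | python3 nudge.py; echo '[[0, [-0.0038, 0, 0], 0], [0, [-0.0038, 0, 0], 0], [0, [-0.0038, 0, 0], 0]]' | python3 nudge.py;
```

```text
t: 4.2
eef_pos: [0.5668, -0.2937, 0.0668]
ee_rot: [-3.141, -0.0, -1.25]
force: [0.2, -0.7, 1.5]
width: 0.0003
gripper_force: 0.5
t: 4.45
eef_pos: [0.5668, -0.2935, 0.0669]
ee_rot: [-3.141, -0.004, -1.25]
force: [3.7, -15.0, -6.0]
width: 0.0003
gripper_force: 7.7
```

Converted, -0.002 m / 0.8 = -0.0025.

```bash
echo '[[0, [-0.0025, 0, 0], 0], [0, [-0.0025, 0, 0], 0], [0, [-0.0025, 0, 0], 0]]' | python3 nudge.py;python3 - <<'E'
from h import *
for n in("side","top"):
    im=arm.grab_frame(n)
    if n=="top":cv2.imwrite('pics/t3.png',cv2.resize(im[150:260,390:510],None,fx=5,fy=5,interpolation=cv2.INTER_CUBIC)[:,:,::-1])
    else:cv2.imwrite('pics/s3.png',cv2.resize(im[140:220,270:370],None,fx=6,fy=6,interpolation=cv2.INTER_CUBIC)[:,:,::-1])
cv2.imwrite('pics/m3.png',cv2.vconcat([cv2.resize(cv2.imread('pics/t3.png'),(327,300)),cv2.resize(cv2.imread('pics/s3.png'),(327,262))]))
E
```

```text
t: 4.7
eef_pos: [0.5668, -0.2934, 0.0669]
ee_rot: [-3.14, -0.006, -1.25]
force: [5.9, -24.9, -10.1]
width: 0.0004
gripper_force: 12.6
```

View pics/m3.png

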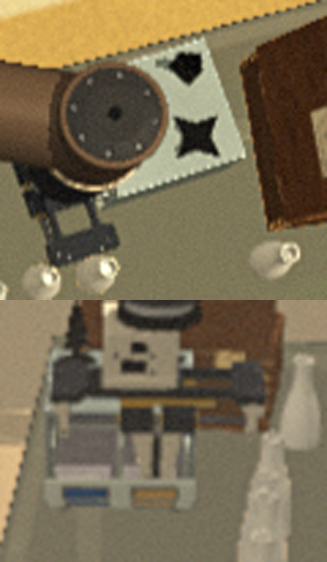

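The drawer is at its stop: force grows with no motion, and the side view shows both tabs pulled well out. Next I unhook and move to view the oak plate.

Converted, -0.15 m / 0.8 = -0.1875, -0.12 m / 0.8 = -0.15.

```bash
echo '[[0, [0.0175, 0, 0], 0], [0, [0.0175, 0, 0], 0], [0, [0.0175, 0, -0.05], 0], [0, [0.0175, 0, -0.1], 0], [0, [0.0175, 0, -0.15], 0], [0, [0.0175, 0, -0.1875], 0], [0, [0.0175, 0, -0.1875], 0]]' | python3 nudge.py;python3 - <<'E'
from h import *
print(delta([.52,.14,.25],-1.35))
E
```

```text
t: 5.38
eef_pos: [0.5723, -0.3032, 0.2245]
ee_rot: [-3.133, -0.006, -1.249]
force: [1.1, -1.1, 0.5]
width: 0.0005
gripper_force: 0.0
[-0.4369 -0.0906 -0.0255  0.1011]
```

Converted, -0.11 m / 0.8 = -0.1375, -0.08 m / 0.8 = -0.1.

```bash
cat >> h.py <<'E'
def snap(tag):
    import pickle
    s=arm.get_state();im=arm.grab_frame('wrist')[:,:,::-1];pickle.dump(s,open(f'pics/{tag}.pkl','wb'));cv2.imwrite(f'pics/{tag}.png',im);print(s['eef_pos'],s['ee_rot'][2])
E
echo '[[0, [-0.05, 0, 0], 0], [0, [-0.1, 0, 0], 0], [0, [-0.1375, 0, 0], 0], [0, [-0.1375, 0, 0], 0], [0, [-0.1375, 0, 0], 0], [0, [-0.1375, 0, 0], 0]]' | python3 nudge.py; python3 -c "from h import *
snap('d1')
print(delta([.525,.14,.25],-1.35))"
```

```text
t: 5.88
eef_pos: [0.5348, -0.1974, 0.2167]
ee_rot: [-3.141, 0.0, -1.249]
force: [-0.1, 0.3, 0.4]
width: 0.0004
gripper_force: 0.0
[ 0.53480716 -0.19742622  0.21669005] -1.2489525240014856
[-0.3238 -0.0972 -0.0335  0.1002]
```

Converted, -0.325 m / 0.8 = -0.4063, -0.32 m / 0.8 = -0.4, 0.1 rad / 2 = 0.05.

```bash
echo '[[0.07, [-0.05, -0.0125, 0], 0.05], [0.07, [-0.1, -0.025, 0], 0.05], [0.07, [-0.15, -0.0375, 0], 0.05], [0.07, [-0.2, -0.0625, -0.0125], 0.05], [0.07, [-0.25, -0.075, -0.0375], 0.05], [0.07, [-0.3, -0.0938, -0.0375], 0.05], [0.07, [-0.35, -0.1, -0.0375], 0.05], [0.07, [-0.4, -0.1063, -0.0375], 0.05], [0.07, [-0.4063, -0.1063, -0.0375], 0.05], [0.07, [-0.4063, -0.1063, -0.0375], 0.05], [0.07, [-0.4063, -0.1063, -0.0375], 0.05], [0.07, [-0.4063, -0.1063, -0.0375], 0.05]]' | python3 nudge.py; python3 -c "from h import *
snap('o1')"
echo '[[0.07, [0.025, 0, 0.0375], 0], [0.07, [0.0375, 0, 0.075], 0], [0.07, [0.0375, 0, 0.075], 0], [0.07, [0.0375, 0, 0.075], 0], [0.07, [0.0375, 0, 0.075], 0]]' | python3 nudge.py; python3 -c "from h import *
snap('o2')
a=[cv2.imread('pics/%s.png'%t) for t in('d1','o1','o2')]
a=[cv2.resize(x[:360,160:560],None,fx=1,fy=.8333) if 0 else x[:300,160:560] for x in a]
cv2.imwrite('pics/m4.png',cv2.vconcat([cv2.hconcat(a[:2]),cv2.hconcat([a[2],0*a[2]])]))"
```

```text
t: 6.93
eef_pos: [0.5132, 0.1366, 0.2462]
ee_rot: [3.141, -0.0, -1.351]
force: [-0.7, -0.8, 0.1]
width: 0.0691
gripper_force: 0.0
[0.51316818 0.13658697 0.24619899] -1.3507659876556384
t: 7.4
eef_pos: [0.5204, 0.1077, 0.1878]
ee_rot: [-3.14, -0.0, -1.351]
force: [0.3, 0.7, 1.2]
width: 0.0699
gripper_force: 0.0
[0.52041569 0.10772933 0.1878225 ] -1.3510269413733909
```

View pics/m4.png

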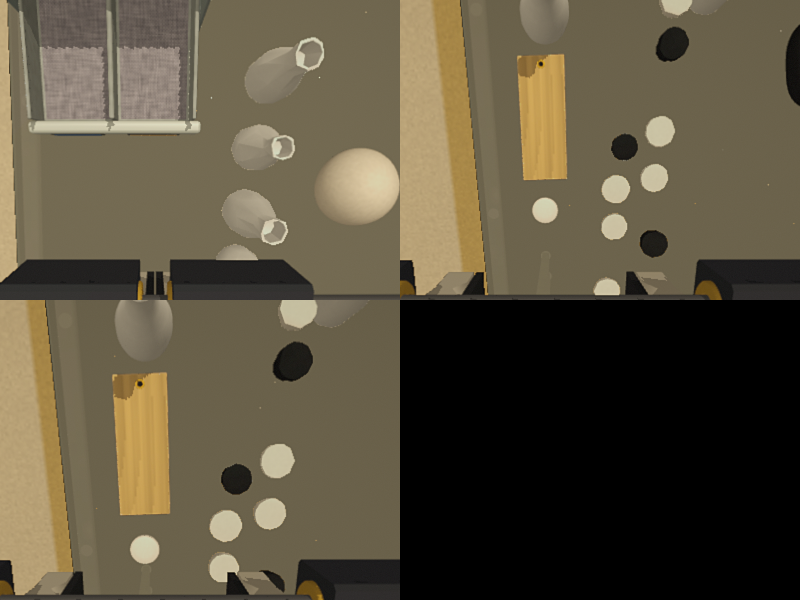

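The montage shows the rail fully out in d1, from (189,127) to (360,126). The oak corners are (277,56), (324,54), (327,179) and (285,181) in o1, and (273,75), (327,73), (330,213) and (280,215) in o2.

```bash
python3 - <<'E'
from h import *
import pickle
L=lambda t:pickle.load(open(f'pics/{t}.pkl','rb'))
s=L('d1');a=onz('wrist',(189,126.5),.08,s);b=onz('wrist',(360,125.5),.08,s);print('rail',(a+b)/2,np.arctan2((a-b)[1],(a-b)[0]),np.linalg.norm(a-b))
C1=[(277,56),(324,54),(327,179),(285,181)];C2=[(273,75),(327,73),(330,213),(280,215)]
s1,s2=L('o1'),L('o2')
print([tri([ray('wrist',p,s1),ray('wrist',q,s2)]).round(4) for p,q in zip(C1,C2)])
for t,C in(('o1',C1),('o2',C2)):
    im=cv2.imread(f'pics/{t}.png');hsv=cv2.cvtColor(im,cv2.COLOR_BGR2HSV)
    m=cv2.inRange(hsv,np.array((10,80,60)),np.array((28,255,255)));mm=np.zeros_like(m);cv2.fillConvexPoly(mm,cv2.convexHull(np.array(C)),255);mm=cv2.dilate(mm,np.ones((9,9)));m&=mm
    c=max(cv2.findContours(m,0,cv2.CHAIN_APPROX_NONE)[0],key=cv2.contourArea)[:,0]
    P=np.array([onz('wrist',p,.008,L(t))[:2] for p in c],np.float32);r=cv2.minAreaRect(P);bx=cv2.boxPoints(r);print(t,r)
    cor=np.array([onz('wrist',p,.008,L(t))[:2] for p in C]);d=(cor[2]+cor[3]-cor[0]-cor[1]);print(cor.mean(0),np.arctan2(d[1],d[0]))
E
```

```text
rail [ 0.59233235 -0.26720906  0.08      ] 0.32616751260381277 0.1392551141590483
[array([ 0.5865, -0.0128,  0.0038]), array([ 0.5384, -0.0231,  0.0138]), array([ 0.5056,  0.1016, -0.0038]), array([ 0.554 ,  0.1145, -0.0023])]
o1 ((0.5468692183494568, 0.043893635272979736), (0.051710616797208786, 0.13066986203193665), 14.459746360778809)
[0.54583154 0.04443329] 1.8289979969530243
o2 ((0.5468786954879761, 0.04362083971500397), (0.05133913829922676, 0.1308371126651764), 14.363039016723633)
[0.54627677 0.04392887] 1.8187831881249612
```

```bash
python3 -c "from h import *
c=np.array([.5469,.0437]);d=np.array([np.cos(1.822),np.sin(1.822)])
print(delta(np.r_[c+.044*d,.06],-1.319),delta(np.r_[c+.044*d,.0035],-1.319))"
```

```text
[ 0.0248 -0.0102  0.1282 -0.0314] [ 0.0248 -0.0102  0.1847 -0.0314]
```

Converted, 0.145 m / 0.8 = 0.1813, 0.12 m / 0.8 = 0.15, -0.0314 rad / 2 = -0.0157.

```bash
echo '[[0.06, [0.0313, -0.0125, 0.05], -0.0157], [0.06, [0.0313, -0.0125, 0.1], -0.0157], [0.06, [0.0313, -0.0125, 0.15], -0.0157], [0.06, [0.0313, -0.0125, 0.1813], -0.0157], [0.06, [0.0313, -0.0125, 0.1813], -0.0157], [0.06, [0.0313, -0.0125, 0.1813], -0.0157], [0.06, [0.0313, -0.0125, 0.1813], -0.0157]]' | python3 nudge.py;  python3 -c "from h import *
c=np.array([.5469,.0437]);d=np.array([np.cos(1.822),np.sin(1.822)])
print(delta(np.r_[c+.044*d,.0035],-1.319))"
```

```text
t: 8.03
eef_pos: [0.5366, 0.0871, 0.044]
ee_rot: [-3.138, 0.0, -1.317]
force: [-1.2, 0.5, 1.7]
width: 0.0597
gripper_force: 0.0
[0.0006 0.0008 0.0405 0.0018]
```

Converted, 0.036 m / 0.8 = 0.045, 0.02 m / 0.8 = 0.025, 0.002 rad / 2 = 0.001.

```bash
echo '[[0.06, [0, 0.0013, 0.025], 0.001], [0.06, [0, 0.0013, 0.045], 0.001], [0.06, [0, 0.0013, 0.045], 0.001], [0.06, [0, 0.0013, 0.045], 0.001], [0.06, [0, 0.0013, 0.045], 0.001]]' | python3 nudge.py 40; echo '[[0.06, [0, 0, 0.0044], 0], [0.06, [0, 0, 0.0044], 0], [0.04, [0, 0, 0.0044], 0], [0.04, [0, 0, 0.0044], 0], [0.04, [0, 0, 0.0044], 0], [0.04, [0, 0, 0.0044], 0], [0.04, [0, 0, 0.0044], 0]]' | python3 nudge.py
```

```text
t: 8.45
eef_pos: [0.5352, 0.0866, 0.0078]
ee_rot: [-3.138, 0.001, -1.32]
force: [0.4, 0.5, -0.1]
width: 0.06
gripper_force: 0.0
t: 9.03
eef_pos: [0.534, 0.0859, 0.0025]
ee_rot: [-3.141, 0.0, -1.32]
force: [-0.0, -0.3, 6.1]
width: 0.0497
gripper_force: 39.9
```

Converted, -0.16 m / 0.8 = -0.2, -0.12 m / 0.8 = -0.15.

```bash
echo '[[0.04, [0, 0, -0.05], 0], [0.04, [0, 0, -0.1], 0], [0.04, [0, 0, -0.15], 0], [0.04, [0, 0, -0.2], 0], [0.04, [0, 0, -0.2], 0]]' | python3 nudge.py; cat >> h.py <<'E'
U=np.array([np.cos(-1.249),np.sin(-1.249)]);Y=np.array([-U[1],U[0]]);RM=np.array([.5925,-.2683])
def dr(u,v,z):print(delta(np.r_[RM+u*U+v*Y,z],-1.249))
E
python3 -c "from h import *
dr(-.14,-.032,.15)"
```

```text
t: 9.45
eef_pos: [0.5376, 0.087, 0.1702]
ee_rot: [-3.13, 0.001, -1.319]
force: [1.1, 0.6, -0.2]
width: 0.049
gripper_force: 39.9
[ 0.2203  0.0771  0.0202 -0.0699]
```

Converted, 0.22 m / 0.8 = 0.275, 0.075 m / 0.8 = 0.0938, -0.07 rad / 2 = -0.035.

```bash
echo '[[0.04, [0.0375, 0.0125, 0], -0.035], [0.04, [0.0813, 0.025, 0], -0.035], [0.04, [0.125, 0.0438, 0], -0.035], [0.04, [0.1688, 0.0625, 0], -0.035], [0.04, [0.2125, 0.0813, 0], -0.035], [0.04, [0.25, 0.0938, 0], -0.035], [0.04, [0.275, 0.0938, 0], -0.035], [0.04, [0.275, 0.0938, 0.025], -0.035], [0.04, [0.275, 0.0938, 0.0625], -0.035], [0.04, [0.275, 0.0938, 0.0625], -0.035], [0.04, [0.275, 0.0938, 0.0625], -0.035], [0.04, [0.275, 0.0938, 0.0625], -0.035]]' | python3 nudge.py
python3 -c "from h import *
snap('p1')
dr(-.14,-.032,.088)"
```

```text
t: 10.45
eef_pos: [0.516, -0.1459, 0.1129]
ee_rot: [3.141, -0.0, -1.25]
force: [1.2, 0.4, -0.6]
width: 0.0491
gripper_force: 39.9
[ 0.51596104 -0.14590739  0.1128902 ] -1.2496499028396753
[ 0.0003 -0.0014  0.0254 -0.0004]
```

Converted, 0.024 m / 0.8 = 0.03, 0.012 m / 0.8 = 0.015.

```bash
echo '[[0.04, [0, -0.0013, 0.015], 0], [0.04, [0, -0.0013, 0.03], 0], [0.04, [0, -0.0013, 0.03], 0], [0.04, [0, -0.0013, 0.03], 0]]' | python3 nudge.py
python3 -c "from h import *
snap('p2')
s=cv2.resize(arm.grab_frame('side')[140:240,260:360][:,:,::-1],(320,320),interpolation=2)
a=cv2.imread('pics/p2.png')[:320,120:560]
cv2.imwrite('pics/m5.png',cv2.hconcat([a,s]))
dr(-.018,-.032,.088)"
```

```text
t: 10.83
eef_pos: [0.5169, -0.1454, 0.089]
ee_rot: [-3.141, -0.0, -1.25]
force: [-1.0, 0.1, 0.8]
width: 0.0492
gripper_force: 39.9
[ 0.51685533 -0.14539469  0.08899238] -1.2496304700518754
[ 0.1223 -0.0006  0.0014 -0.0007]
```

View pics/m5.png

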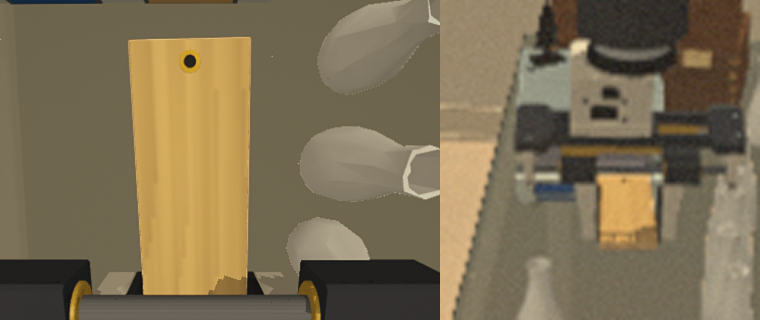

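The oak is held straight (corners at about (249,40) and (371,38) in the full frame), centred on the oak tab, and level to a few mm. I feed it in about 3 mm higher.

```bash
echo '[[0.04, [0.025, 0, -0.0038], 0], [0.04, [0.0563, 0, -0.0038], 0], [0.04, [0.0875, 0, -0.0038], 0], [0.04, [0.1125, 0, -0.0038], 0], [0.04, [0.1375, 0, -0.0038], 0], [0.04, [0.1513, 0, -0.0038], 0], [0.04, [0.1513, 0, -0.0038], 0], [0.04, [0.1513, 0, -0.0038], 0], [0.04, [0.1513, 0, -0.0038], 0]]' | python3 nudge.py
python3 -c "from h import *
dr(-.018,-.032,.084)"
```

```text
t: 11.68
eef_pos: [0.5544, -0.26, 0.0914]
ee_rot: [-3.141, 0.0, -1.25]
force: [-0.6, -0.2, -1.2]
width: 0.0494
gripper_force: 39.9
[ 0.0019 -0.0015  0.0074 -0.0014]
```

Converted, -0.06 m / 0.8 = -0.075, -0.05 m / 0.8 = -0.0625.

```bash
echo '[[0.04, [0, -0.0013, 0.005], 0], [0.04, [0, -0.0013, 0.0075], 0], [0.07, [0, -0.0013, 0.0075], 0], [0.07, [0, -0.0013, 0.0075], 0], [0.07, [0, -0.0013, 0.0075], 0], [0.07, [0, -0.0013, 0.0075], 0], [0.07, [0, -0.0013, -0.0375], 0], [0, [0, -0.0013, -0.0625], 0], [0, [-0.0438, -0.0013, -0.0625], 0], [0, [-0.075, -0.0013, -0.0625], 0], [0, [-0.075, -0.0013, -0.0625], 0], [0, [-0.075, -0.0013, -0.0625], 0], [0, [-0.075, -0.0013, -0.0625], 0], [0, [-0.075, -0.0013, -0.0625], 0]]' | python3 nudge.py
python3 -c "from h import *
snap('p3')
s=cv2.resize(arm.grab_frame('side')[140:240,260:360][:,:,::-1],(320,320),interpolation=2)
a=cv2.imread('pics/p3.png')[:320,120:560]
cv2.imwrite('pics/m6.png',cv2.hconcat([a,s]))
dr(-.065,-.032,.087)"
```

```text
t: 12.85
eef_pos: [0.5369, -0.2036, 0.141]
ee_rot: [-3.142, -0.0, -1.251]
force: [-0.2, -0.9, 0.1]
width: 0.0287
gripper_force: 0.0
[ 0.53691474 -0.20364901  0.14103208] -1.2505806633890264
[ 0.0138 -0.0005  0.0538 -0.0022]
```

View pics/m6.png

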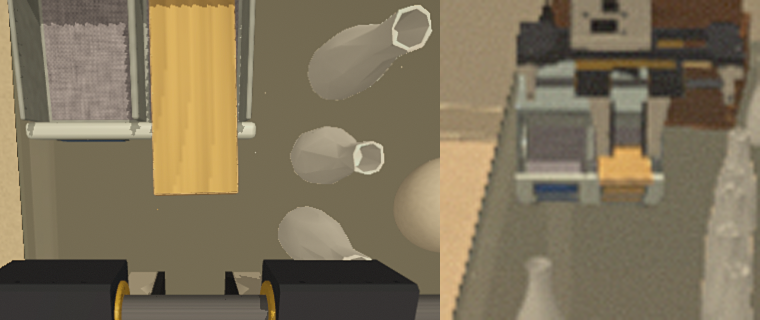

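The oak lies on the rail in the near pocket, with its rear edge at crop (153–238,193). I lower the closed fingers behind it and push.

Converted, 0.053 m / 0.8 = 0.0663, 0.04 m / 0.8 = 0.05.

```bash
python3 -c "from h import *
import pickle
s=pickle.load(open('pics/p3.pkl','rb'));p=onz('wrist',(315,193),.093,s)[:2]-RM;print(p@U,p@Y)"
echo '[[0, [0, 0, 0.025], 0], [0, [0, 0, 0.05], 0], [0, [0, 0, 0.0663], 0], [0, [0, 0, 0.0663], 0], [0, [0, 0, 0.0663], 0], [0, [0, 0, 0.0663], 0], [0, [0, 0, 0.0663], 0]]' | python3 nudge.py
python3 -c "from h import *
dr(-.005,-.032,.086)"
```

```text
-0.03822188677927093 -0.03263379005091779
t: 13.53
eef_pos: [0.5374, -0.2035, 0.0891]
ee_rot: [-3.14, -0.001, -1.25]
force: [-0.3, 0.1, 1.1]
width: 0.0005
gripper_force: 0.0
[ 0.0739  0.0001  0.0031 -0.0014]
```

Units first: shifts go in shares of 0.8 m and turns go in shares of 2 rad. So 0.068 m / 0.8 = 0.085, 0.062 m / 0.8 = 0.0775.

```bash
echo '[[0, [0.025, 0, 0.0025], 0], [0, [0.0438, 0, 0.0025], 0], [0, [0.0563, 0, 0.0038], 0], [0, [0.0688, 0, 0.0038], 0], [0, [0.0775, 0, 0.005], 0], [0, [0.085, 0, 0.005], 0], [0, [0.085, 0, 0.005], 0]]' | python3 nudge.py
echo '[[0, [0.005, 0, 0], 0], [0, [0.01, 0, 0], 0], [0, [0.0138, 0, 0], 0], [0, [0.0138, 0, 0], 0]]' | python3 nudge.py
python3 -c "from h import *
dr(-.005,-.032,.086)"
```

```text
t: 14.12
eef_pos: [0.5582, -0.2688, 0.0839]
ee_rot: [3.141, -0.0, -1.251]
force: [0.5, 0.1, 0.9]
width: 0.0006
gripper_force: 0.0
t: 14.45
eef_pos: [0.5618, -0.2786, 0.0842]
ee_rot: [-3.141, -0.0, -1.25]
force: [-0.0, 0.2, -0.8]
width: 0.0009
gripper_force: 0.0
[-0.005  -0.0004 -0.0018 -0.0013]
```

Converted, -0.074 m / 0.8 = -0.0925, -0.06 m / 0.8 = -0.075.

```bash
echo '[[0, [-0.0125, 0, -0.025], 0], [0, [-0.0375, 0, -0.0625], 0], [0, [-0.075, 0, -0.0713], 0], [0, [-0.0925, 0, -0.0713], 0], [0, [-0.0925, 0, -0.0713], 0], [0, [-0.0925, 0, -0.0713], 0], [0, [-0.0925, 0, -0.0713], 0]]' | python3 nudge.py
python3 -c "from h import *
snap('p4')
for t in('p3','p4'):
    im=cv2.imread(f'pics/{t}.png');m=cv2.inRange(cv2.cvtColor(im,cv2.COLOR_BGR2HSV),np.array((10,80,60)),np.array((28,255,255)))[:250,240:400]
    print(t,[(v,int((m[v]>0).sum()),*(240+np.flatnonzero(m[v])[[0,-1]] if m[v].any() else ())) for v in range(90,200,8)])
"
```

```text
t: 15.03
eef_pos: [0.5381, -0.208, 0.1406]
ee_rot: [3.141, 0.0, -1.25]
force: [0.6, 0.0, -0.8]
width: 0.0006
gripper_force: 0.0
[ 0.53813213 -0.20803325  0.14060042] -1.2498049585061493
p3 [(90, 86, np.int64(271), np.int64(356)), (98, 86, np.int64(271), np.int64(356)), (106, 86, np.int64(271), np.int64(356)), (114, 86, np.int64(271), np.int64(356)), (122, 86, np.int64(272), np.int64(357)), (130, 85, np.int64(272), np.int64(356)), (138, 86, np.int64(272), np.int64(357)), (146, 86, np.int64(272), np.int64(357)), (154, 86, np.int64(272), np.int64(357)), (162, 87, np.int64(272), np.int64(358)), (170, 87, np.int64(272), np.int64(358)), (178, 86, np.int64(273), np.int64(358)), (186, 86, np.int64(273), np.int64(358)), (194, 82, np.int64(274), np.int64(355))]
p4 [(90, 81, np.int64(277), np.int64(357)), (98, 81, np.int64(277), np.int64(357)), (106, 79, np.int64(278), np.int64(356)), (114, 79, np.int64(278), np.int64(356)), (122, 79, np.int64(278), np.int64(356)), (130, 0), (138, 0), (146, 0), (154, 0), (162, 0), (170, 0), (178, 0), (186, 0), (194, 0)]
```

Oak flat in the near pocket (width in pixels gives a top height of about 69 mm, and the mask ends before the rail). Now the blue plate.

Converted, -0.59 m / 0.8 = -0.7375, -0.25 m / 0.8 = -0.3125, 0.27 rad / 2 = 0.135.

```bash
python3 -c "from h import *
print(delta([.466,.44,.25],-1.521))"
echo '[[0, [0, 0, -0.05], 0.05], [0, [-0.025, 0, -0.0875], 0.1], [0, [-0.075, -0.0125, -0.125], 0.135], [0, [-0.125, -0.025, -0.1375], 0.135], [0, [-0.175, -0.05, -0.1375], 0.135], [0, [-0.225, -0.075, -0.1375], 0.135], [0, [-0.275, -0.1, -0.1375], 0.135], [0, [-0.325, -0.125, -0.1375], 0.135], [0, [-0.3625, -0.15, -0.1375], 0.135], [0, [-0.4, -0.1625, -0.1375], 0.135], [0, [-0.4375, -0.1875, -0.1375], 0.135], [0, [-0.475, -0.2125, -0.1375], 0.135], [0, [-0.5125, -0.2375, -0.1375], 0.135], [0, [-0.55, -0.2625, -0.1375], 0.135], [0, [-0.5875, -0.2875, -0.1375], 0.135], [0, [-0.625, -0.3, -0.1375], 0.135], [0, [-0.6625, -0.3125, -0.1375], 0.135], [0, [-0.7, -0.325, -0.1375], 0.135], [0, [-0.7375, -0.3375, -0.1375], 0.135], [0, [-0.7375, -0.3375, -0.1375], 0.135]]' | python3 nudge.py
python3 -c "from h import *
print(delta([.466,.44,.25],-1.521))"
```

```text
[-0.638  -0.1357 -0.1096  0.2706]
t: 16.75
eef_pos: [0.6086, 0.4414, 0.2478]
ee_rot: [3.14, -0.002, -1.518]
force: [-0.5, -1.7, -1.1]
width: 0.0003
gripper_force: 0.0
[-0.0061  0.1425 -0.0022  0.0028]
```

Converted, 0.142 m / 0.8 = 0.1775, 0.12 m / 0.8 = 0.15.

```bash
echo '[[0.07, [-0.0063, 0.05, 0], 0], [0.07, [-0.0063, 0.1, 0], 0], [0.07, [-0.0063, 0.15, 0], 0], [0.07, [-0.0063, 0.1775, 0], 0], [0.07, [-0.0063, 0.1775, 0], 0], [0.07, [-0.0063, 0.1775, 0], 0], [0.07, [-0.0063, 0.1775, 0], 0]]' | python3 nudge.py
cat > bl.py <<'E'
from h import *
import sys,pickle
t=sys.argv[1];snap(t);s=pickle.load(open(f'pics/{t}.pkl','rb'))
im=cv2.imread(f'pics/{t}.png');m=cv2.inRange(cv2.cvtColor(im,cv2.COLOR_BGR2HSV),np.array((95,80,40)),np.array((130,255,255)));m[260:]=0
c=max(cv2.findContours(m,0,cv2.CHAIN_APPROX_NONE)[0],key=cv2.contourArea)[:,0];print(cv2.boundingRect(c))
P=np.array([onz('wrist',p,.008,s)[:2] for p in c],np.float32);print(cv2.minAreaRect(P))
# image box corners for the height check
print(cv2.boxPoints(cv2.minAreaRect(c)).round(1).tolist())
E
python3 bl.py b1
echo '[[0.07, [0.025, 0, 0.0375], 0], [0.07, [0.025, 0, 0.075], 0], [0.07, [0.025, 0, 0.075], 0], [0.07, [0.025, 0, 0.075], 0], [0.07, [0.025, 0, 0.075], 0]]' | python3 nudge.py
python3 bl.py b2
python3 -c "from h import *
a=[cv2.imread('pics/b%d.png'%i)[:300,120:520] for i in(1,2)]
cv2.imwrite('pics/m7.png',cv2.hconcat(a))"
```

```text
t: 17.33
eef_pos: [0.4673, 0.4348, 0.2507]
ee_rot: [3.142, -0.0, -1.521]
force: [0.2, -0.5, 0.5]
width: 0.0418
gripper_force: 0.0
[0.46734745 0.43484201 0.25070431] -1.5206732911262446
(292, 81, 44, 118)
((0.4715231657028198, 0.3606160283088684), (0.04743348807096481, 0.12622013688087463), 2.916372060775757)
[[292.0, 81.0], [335.0, 81.0], [335.0, 198.0], [292.0, 198.0]]
t: 17.8
eef_pos: [0.469, 0.4155, 0.1921]
ee_rot: [-3.14, 0.0, -1.521]
force: [0.0, 1.1, 0.5]
width: 0.0694
gripper_force: 0.0
[0.4689877  0.41547124 0.19211726] -1.5207749904647185
(289, 91, 52, 135)
((0.47155800461769104, 0.3605193495750427), (0.04757090285420418, 0.1265186220407486), 2.8530571460723877)
[[289.0, 91.0], [340.0, 91.0], [340.0, 225.0], [289.0, 225.0]]
```

View pics/m7.png

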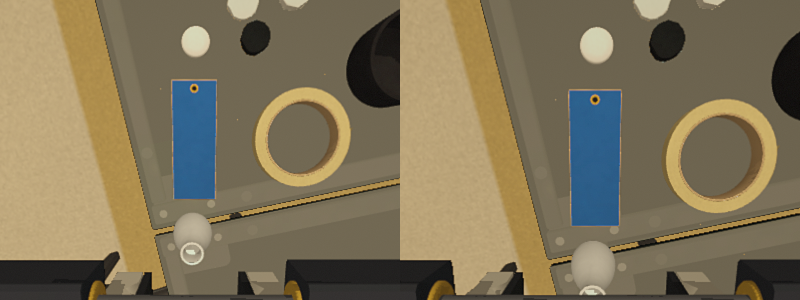

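Blue is clear in both views: corners (289,91) to (340,225) in b2. The bottle is just past its +y end, with the neck at about (312,253) in b1, and the tape ring is to the right.

```bash
python3 -c "from h import *
import pickle
s=pickle.load(open('pics/b1.pkl','rb'));c=np.array([.4716,.3606]);d=np.array([np.cos(1.621),np.sin(1.621)])
p=onz('wrist',(312,253),.098,s);print(p,np.linalg.norm(p[:2]-c),(p[:2]-c)@d)
print(delta(np.r_[c+.03*d,.045],-1.5206))"
```

```text
[0.46794289 0.46314246 0.098     ] 0.10260765382617482 0.10259678619647633
[2.530e-02 1.000e-04 1.477e-01 1.000e-04]
```

Converted, 0.147 m / 0.8 = 0.1838, 0.12 m / 0.8 = 0.15.

```bash
echo '[[0.06, [0.03, 0, 0.05], 0], [0.06, [0.03, 0, 0.1], 0], [0.06, [0.03, 0, 0.15], 0], [0.06, [0.03, 0, 0.1838], 0], [0.06, [0.03, 0, 0.1838], 0], [0.06, [0.03, 0, 0.1838], 0], [0.06, [0.03, 0, 0.1838], 0]]' | python3 nudge.py;  python3 -c "from h import *
c=np.array([.4716,.3606]);d=np.array([np.cos(1.621),np.sin(1.621)])
print(delta(np.r_[c+.032*d,.0035],-1.5206))"
```

```text
t: 18.43
eef_pos: [0.4703, 0.3928, 0.0467]
ee_rot: [-3.139, 0.002, -1.519]
force: [-0.4, 1.0, 0.3]
width: 0.0603
gripper_force: 0.0
[0.0003 0.0003 0.0432 0.0012]
```

Converted, 0.037 m / 0.8 = 0.0463, 0.02 m / 0.8 = 0.025.

```bash
echo '[[0.06, [0, 0, 0.025], 0], [0.06, [0, 0, 0.0463], 0], [0.06, [0, 0, 0.0463], 0], [0.06, [0, 0, 0.0463], 0], [0.06, [0, 0, 0.0463], 0]]' | python3 nudge.py 40; echo '[[0.06, [0, 0, 0.0038], 0], [0.06, [0, 0, 0.0038], 0], [0.04, [0, 0, 0.0038], 0], [0.04, [0, 0, 0.0038], 0], [0.04, [0, 0, 0.0038], 0], [0.04, [0, 0, 0.0038], 0], [0.04, [0, 0, 0.0038], 0]]' | python3 nudge.py; echo '[[0.04, [0, 0, -0.05], 0], [0.04, [0, 0, -0.1], 0], [0.04, [0, 0, -0.15], 0], [0.04, [0, 0, -0.2], 0], [0.04, [0, 0, -0.2375], 0], [0.04, [0, 0, -0.2375], 0], [0.04, [0, 0, -0.2375], 0]]' | python3 nudge.py
python3 -c "from h import *
dr(-.15,.032,.15)"
```

```text
t: 18.85
eef_pos: [0.4698, 0.3924, 0.0095]
ee_rot: [-3.139, 0.003, -1.52]
force: [0.2, 0.9, 0.3]
width: 0.0599
gripper_force: 0.0
t: 19.43
eef_pos: [0.469, 0.3912, 0.0045]
ee_rot: [-3.141, 0.0, -1.52]
force: [-0.6, -0.0, 4.5]
width: 0.0488
gripper_force: 40.0
t: 20.02
eef_pos: [0.4691, 0.3916, 0.196]
ee_rot: [-3.14, 0.003, -1.521]
force: [0.4, -0.2, -1.8]
width: 0.049
gripper_force: 40.0
[ 0.5122 -0.0806  0.046  -0.2715]
```

Converted, 0.512 m / 0.8 = 0.64, -0.08 m / 0.8 = -0.1, -0.27 rad / 2 = -0.135.

```bash
echo '[[0.04, [0.025, 0, 0], 0], [0.04, [0.0688, -0.0125, 0], -0.025], [0.04, [0.1125, -0.025, 0], -0.05], [0.04, [0.1563, -0.0375, 0], -0.075], [0.04, [0.2, -0.05, 0], -0.1], [0.04, [0.2438, -0.0625, 0], -0.125], [0.04, [0.2875, -0.075, 0], -0.135], [0.04, [0.3313, -0.0875, 0], -0.135], [0.04, [0.375, -0.1, 0], -0.135], [0.04, [0.4188, -0.1, 0], -0.135], [0.04, [0.4625, -0.1, 0], -0.135], [0.04, [0.5063, -0.1, 0], -0.135], [0.04, [0.55, -0.1, 0], -0.135], [0.04, [0.5938, -0.1, 0], -0.135], [0.04, [0.625, -0.1, 0.0125], -0.135], [0.04, [0.64, -0.1, 0.0375], -0.135], [0.04, [0.64, -0.1, 0.075], -0.135], [0.04, [0.64, -0.1, 0.1], -0.135], [0.04, [0.64, -0.1, 0.1], -0.135], [0.04, [0.64, -0.1, 0.1], -0.135]]' | python3 nudge.py
python3 -c "from h import *
dr(-.15,.032,.096)"
```

```text
t: 21.68
eef_pos: [0.5729, -0.1167, 0.112]
ee_rot: [3.137, 0.001, -1.251]
force: [1.0, -0.2, 0.1]
width: 0.0486
gripper_force: 40.0
[ 0.0001 -0.0026  0.016  -0.0016]
```

Converted, 0.018 m / 0.8 = 0.0225, 0.01 m / 0.8 = 0.0125, -0.001 rad / 2 = -0.0005.

```bash
echo '[[0.04, [0, -0.0025, 0.0125], -0.0005], [0.04, [0, -0.0025, 0.0225], -0.0005], [0.04, [0, -0.0025, 0.0225], -0.0005], [0.04, [0, -0.0025, 0.0225], -0.0005], [0.04, [0, -0.0025, 0.0225], -0.0005]]' | python3 nudge.py
python3 -c "from h import *
snap('q1')
im=cv2.imread('pics/q1.png');m=cv2.inRange(cv2.cvtColor(im,cv2.COLOR_BGR2HSV),np.array((95,80,40)),np.array((130,255,255)));m[:,:230]=0;m[:,420:]=0
print([(v,240+0*v,*np.flatnonzero(m[v])[[0,-1]]) for v in range(0,260,10) if m[v].any()])
dr(-.018,.032,.092)"
```

```text
t: 22.1
eef_pos: [0.5767, -0.1156, 0.0966]
ee_rot: [-3.141, -0.0, -1.249]
force: [-0.3, 1.0, -1.0]
width: 0.0491
gripper_force: 40.0
[ 0.57669165 -0.11560167  0.09658976] -1.2490075845791575
[(80, 240, np.int64(255), np.int64(369)), (90, 240, np.int64(256), np.int64(369)), (100, 240, np.int64(256), np.int64(368)), (110, 240, np.int64(257), np.int64(368)), (120, 240, np.int64(257), np.int64(368)), (130, 240, np.int64(258), np.int64(368)), (140, 240, np.int64(258), np.int64(368)), (150, 240, np.int64(259), np.int64(367)), (160, 240, np.int64(259), np.int64(367)), (170, 240, np.int64(260), np.int64(367)), (180, 240, np.int64(260), np.int64(367)), (190, 240, np.int64(261), np.int64(366)), (200, 240, np.int64(261), np.int64(366)), (210, 240, np.int64(262), np.int64(366)), (220, 240, np.int64(262), np.int64(366)), (230, 240, np.int64(263), np.int64(365)), (240, 240, np.int64(263), np.int64(365)), (250, 240, np.int64(264), np.int64(365))]
[ 1.318e-01  1.300e-03  4.700e-03 -1.000e-04]
```

Converted, 0.132 m / 0.8 = 0.165, 0.001 m / 0.8 = 0.0013.

```bash
echo '[[0.04, [0.0313, 0.0013, 0.0038], 0], [0.04, [0.0625, 0.0013, 0.0038], 0], [0.04, [0.0938, 0.0013, 0.0038], 0], [0.04, [0.125, 0.0013, 0.0038], 0], [0.04, [0.15, 0.0013, 0.0038], 0], [0.04, [0.165, 0.0013, 0.0038], 0], [0.04, [0.165, 0.0013, 0.0038], 0], [0.04, [0.165, 0.0013, 0.0038], 0], [0.04, [0.165, 0.0013, 0.0038], 0]]' | python3 nudge.py
python3 -c "from h import *
dr(-.018,.032,.086)"
```

```text
t: 22.9
eef_pos: [0.6169, -0.2407, 0.0932]
ee_rot: [3.142, 0.0, -1.249]
force: [-0.5, -0.5, -1.7]
width: 0.049
gripper_force: 40.0
[ 0.0005 -0.0002  0.0072 -0.0004]
```

Converted, -0.075 m / 0.8 = -0.0938, 0.007 m / 0.8 = 0.0088.

```bash
echo '[[0.04, [0, 0, 0.005], 0], [0.04, [0, 0, 0.0088], 0], [0.04, [0, 0, 0.0088], 0], [0.07, [0, 0, 0.0088], 0], [0.07, [0, 0, 0.0088], 0], [0.07, [0, 0, 0.0088], 0], [0.07, [0, 0, 0.0088], 0], [0.07, [0, 0, -0.0375], 0], [0, [0, 0, -0.0625], 0], [0, [-0.0438, 0, -0.0625], 0], [0, [-0.0875, 0, -0.0625], 0], [0, [-0.0938, 0, -0.0625], 0], [0, [-0.0938, 0, -0.0625], 0], [0, [-0.0938, 0, -0.0625], 0], [0, [-0.0938, 0, -0.0625], 0]]' | python3 nudge.py
python3 -c "from h import *
import pickle
snap('q2');s=pickle.load(open('pics/q2.pkl','rb'))
im=cv2.imread('pics/q2.png');m=cv2.inRange(cv2.cvtColor(im,cv2.COLOR_BGR2HSV),np.array((95,80,40)),np.array((130,255,255)));m[:,:230]=0;m[:,420:]=0
r=[(v,*np.flatnonzero(m[v])[[0,-1]]) for v in range(0,260,1) if m[v].any()];print(r[::12],r[-1])
p=onz('wrist',(sum(r[-3][1:])/2,r[-1][0]),.098,s)[:2]-RM;print(p@U,p@Y)
dr(-.005,.032,.088)"
```

```text
t: 24.15
eef_pos: [0.5938, -0.1707, 0.1432]
ee_rot: [-3.141, -0.0, -1.249]
force: [0.0, -0.8, 0.7]
width: 0.029
gripper_force: 0.0
[ 0.59382097 -0.17065415  0.1431631 ] -1.2494271621625102
[(0, np.int64(273), np.int64(354)), (12, np.int64(273), np.int64(354)), (24, np.int64(273), np.int64(354)), (36, np.int64(274), np.int64(354)), (48, np.int64(273), np.int64(355)), (60, np.int64(274), np.int64(355)), (72, np.int64(274), np.int64(355)), (84, np.int64(274), np.int64(355)), (96, np.int64(274), np.int64(356)), (108, np.int64(274), np.int64(356)), (120, np.int64(274), np.int64(356)), (132, np.int64(275), np.int64(356)), (144, np.int64(274), np.int64(356)), (156, np.int64(275), np.int64(356)), (168, np.int64(275), np.int64(356)), (180, np.int64(275), np.int64(357))] (188, np.int64(276), np.int64(284))
-0.04824982729624877 0.03126268182708699
[ 0.087  -0.0001  0.055  -0.001 ]
```

Converted, 0.082 m / 0.8 = 0.1025, 0.053 m / 0.8 = 0.0663.

```bash
echo '[[0, [0, 0, 0.025], 0], [0, [0, 0, 0.05], 0], [0, [0, 0, 0.0663], 0], [0, [0, 0, 0.0663], 0], [0, [0.025, 0, 0.0688], 0], [0, [0.05, 0, 0.07], 0], [0, [0.0625, 0, 0.0713], 0], [0, [0.075, 0, 0.0725], 0], [0, [0.0875, 0, 0.0725], 0], [0, [0.0975, 0, 0.0725], 0], [0, [0.1025, 0, 0.0725], 0], [0, [0.1025, 0, 0.0725], 0]]' | python3 nudge.py
echo '[[0, [0.005, 0, 0.0013], 0], [0, [0.01, 0, 0.0013], 0], [0, [0.0138, 0, 0.0013], 0], [0, [0.0138, 0, 0.0013], 0]]' | python3 nudge.py
python3 -c "from h import *
dr(0,.032,.084)"
```

```text
t: 25.2
eef_pos: [0.6196, -0.2487, 0.0852]
ee_rot: [-3.141, -0.0, -1.25]
force: [0.1, 0.6, 0.3]
width: 0.0007
gripper_force: 0.0
t: 25.53
eef_pos: [0.6231, -0.2587, 0.0841]
ee_rot: [-3.141, -0.0, -1.249]
force: [0.1, 0.4, 1.2]
width: 0.0004
gripper_force: 0.0
[-0.0006  0.      0.0001 -0.0003]
```

Retract, check the blue, and line up for closing at the drawer's middle.

```bash
echo '[[0, [-0.0125, 0, -0.025], 0], [0, [-0.0375, 0, -0.0625], 0], [0, [-0.075, 0.025, -0.0713], 0], [0, [-0.1, 0.04, -0.0713], 0], [0, [-0.1063, 0.04, -0.0713], 0], [0, [-0.1063, 0.04, -0.0713], 0], [0, [-0.1063, 0.04, -0.0713], 0], [0, [-0.1063, 0.04, -0.0713], 0]]' | python3 nudge.py
python3 -c "from h import *
snap('q3')
cv2.imwrite('pics/q3c.png',cv2.imread('pics/q3.png')[:300,120:520])
dr(-.03,0,.07)"
```

```text
t: 26.2
eef_pos: [0.5663, -0.1882, 0.141]
ee_rot: [-3.142, -0.0, -1.249]
force: [-0.2, -1.0, 0.1]
width: 0.0002
gripper_force: 0.0
[ 0.56625535 -0.18817365  0.14096424] -1.2492481114830647
[ 0.0542  0.0003  0.0707 -0.0007]
```

View pics/q3c.png

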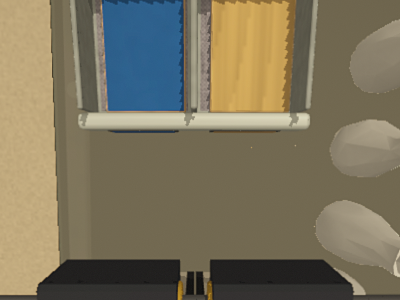

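Both plates lie flat behind the rail: blue at about (145,60) and oak at (250,60) in the crop. Now I push the drawer shut.

Converted, 0.144 m / 0.8 = 0.18, 0.07 m / 0.8 = 0.0875.

```bash
echo '[[0, [0, 0, 0.0375], 0], [0, [0, 0, 0.075], 0], [0, [0, 0, 0.0875], 0], [0, [0, 0, 0.0875], 0], [0, [0, 0, 0.0875], 0], [0, [0.0375, 0, 0.0875], 0], [0, [0.0625, 0, 0.0875], 0], [0, [0.0775, 0, 0.0875], 0], [0, [0.09, 0, 0.0875], 0], [0, [0.1025, 0, 0.0875], 0], [0, [0.115, 0, 0.0875], 0], [0, [0.1275, 0, 0.0875], 0], [0, [0.14, 0, 0.0875], 0], [0, [0.1525, 0, 0.0875], 0], [0, [0.165, 0, 0.0875], 0], [0, [0.175, 0, 0.0875], 0], [0, [0.18, 0, 0.0875], 0], [0, [0.18, 0, 0.0875], 0], [0, [0.18, 0, 0.0875], 0]]' | python3 nudge.py
echo '[[0, [0.0038, 0, 0], 0], [0, [0.0038, 0, 0], 0], [0, [0.0038, 0, 0], 0]]' | python3 nudge.py
echo '[[0, [0.0025, 0, 0], 0], [0, [0.0025, 0, 0], 0], [0, [0.0025, 0, 0], 0]]' | python3 nudge.py
python3 -c "from h import *
dr(.0655,0,.07)"
```

```text
t: 27.83
eef_pos: [0.6107, -0.3249, 0.0706]
ee_rot: [3.141, 0.0, -1.25]
force: [0.5, -0.5, 0.6]
width: 0.0004
gripper_force: 0.0
t: 28.08
eef_pos: [0.6119, -0.3273, 0.071]
ee_rot: [3.141, -0.0, -1.249]
force: [0.7, 1.1, 0.6]
width: 0.0002
gripper_force: 0.0
t: 28.33
eef_pos: [0.6124, -0.3288, 0.071]
ee_rot: [3.141, 0.001, -1.249]
force: [-0.8, 2.8, 1.2]
width: 0.0003
gripper_force: 1.7
[ 0.0018 -0.0002  0.001  -0.0003]
```

Converted, 0.0015 m / 0.8 = 0.0019.

```bash
for i in 1 2; do echo '[[0, [0.0019, 0, 0], 0], [0, [0.0019, 0, 0], 0], [0, [0.0019, 0, 0], 0]]' | python3 nudge.py|sed -n 2,4p; done
python3 -c "from h import *
dr(.0655,0,.07)"
```

```text
eef_pos: [0.6125, -0.329, 0.071]
ee_rot: [3.141, 0.002, -1.249]
force: [-2.4, 9.8, 4.8]
eef_pos: [0.6125, -0.3291, 0.071]
ee_rot: [3.14, 0.004, -1.249]
force: [-5.6, 15.2, 8.0]
[ 0.0015 -0.0003  0.001  -0.0002]
```

Converted, -0.15 m / 0.8 = -0.1875, -0.01 m / 0.8 = -0.0125.

```bash
echo '[[0, [-0.0125, 0, 0], 0], [0, [-0.05, 0, 0], 0], [0, [-0.0875, 0, -0.0375], 0], [0, [-0.125, 0, -0.0875], 0], [0, [-0.175, 0, -0.1375], 0], [0, [-0.175, 0, -0.1875], 0], [0, [-0.175, 0, -0.1875], 0], [0, [-0.175, 0, -0.1875], 0], [0, [-0.175, 0, -0.1875], 0]]' | python3 nudge.py
python3 - <<'E'
from h import *
import pickle
snap('z');s=pickle.load(open('pics/z.pkl','rb'))
# predicted pixel rows of rail top-front edge and carcass top edge at centre columns; compare with strong row gradients
im=cv2.cvtColor(cv2.imread('pics/z.png'),cv2.COLOR_BGR2GRAY).astype(float)
for u in(280,345):
    col=im[:260,u-4:u+5].mean(1);g=np.abs(np.diff(cv2.GaussianBlur(col[:,None],(1,3),0)[:,0]));k=[v for v in range(1,len(g)-1) if g[v]>8 and g[v]>=g[v-1] and g[v]>=g[v+1]]
    for v in k:
        q=lambda z:((onz('wrist',(u,v+.5),z,s)[:2]-RM)@U).round(4);print(u,v,'u@.08',q(.08),'u@.11',q(.11),round(g[v]),col[v-2:v+4].round())
t0=cv2.imread('pics/top0.png');t1=arm.grab_frame('top')[:,:,::-1].copy();cv2.imwrite('pics/top9.png',t1)
h=[]
for n,(x,y) in dict(botA=(331,220),stopA=(273,234),botB=(172,249),stopB=(235,248),botC=(490,245),egg=(404,286)).items():
    T=t0[y-11:y+12,x-11:x+12];R=cv2.matchTemplate(t1[y-17:y+18,x-17:x+18],T,cv2.TM_CCOEFF_NORMED);_,v,_,l=cv2.minMaxLoc(R);print(n,round(v,2),(l[0]-6,l[1]-6))
E
```

```text
t: 29.58
eef_pos: [0.5703, -0.1989, 0.2232]
ee_rot: [-3.137, -0.002, -1.248]
force: [0.2, -0.3, -0.5]
width: 0.0004
gripper_force: 0.0
[ 0.5703082  -0.19894467  0.22319865] -1.248461536574498
280 16 u@.08 0.0936 u@.11 0.0836 32 [154. 156. 137.  96.  70.  63.]
280 32 u@.08 0.0824 u@.11 0.0734 37 [ 59.  55.  67. 132. 139. 143.]
280 47 u@.08 0.0717 u@.11 0.0638 25 [118. 107.  98.  61.  42.  40.]
280 52 u@.08 0.068 u@.11 0.0605 42 [ 40.  37.  75. 132. 146. 144.]
280 61 u@.08 0.0615 u@.11 0.0546 23 [130. 124. 107.  82.  55.  43.]
280 65 u@.08 0.0585 u@.11 0.052 26 [ 55.  43.  39.  79. 109. 107.]
345 16 u@.08 0.0936 u@.11 0.0835 34 [162. 164. 142.  98.  71.  96.]
345 19 u@.08 0.0915 u@.11 0.0816 17 [ 98.  71.  96. 116. 119. 119.]
345 32 u@.08 0.0823 u@.11 0.0734 8 [120. 119. 120. 134. 139. 143.]
345 47 u@.08 0.0716 u@.11 0.0637 21 [118. 108.  97.  61.  62.  86.]
345 49 u@.08 0.0702 u@.11 0.0624 11 [97. 61. 62. 86. 81. 91.]
345 52 u@.08 0.068 u@.11 0.0605 25 [ 86.  81.  91. 125. 147. 146.]
345 61 u@.08 0.0614 u@.11 0.0546 18 [129. 123. 109.  89.  72.  84.]
345 66 u@.08 0.0578 u@.11 0.0513 10 [ 84.  81.  93. 107. 106. 106.]
botA 0.32 (4, 1)
stopA 0.87 (0, 0)
botB 0.99 (0, 0)
stopB 0.95 (0, 0)
botC 0.95 (0, 0)
egg 0.89 (2, 1)
```

```bash
python3 -c "from h import *
print(delta([.3,-.55,.26],-1.9))"
```

```text
[ 0.2478  0.366  -0.0395  0.6505]
```

Converted, 0.366 m / 0.8 = 0.4575, 0.22 m / 0.8 = 0.275, 0.55 rad / 2 = 0.275.

```bash
echo '[[0, [0, 0, -0.05], 0.025], [0, [0.025, 0.0375, -0.05], 0.075], [0, [0.05, 0.075, -0.05], 0.125], [0, [0.075, 0.1125, -0.05], 0.175], [0, [0.1, 0.15, -0.05], 0.225], [0, [0.125, 0.1875, -0.05], 0.275], [0, [0.15, 0.225, -0.05], 0.325], [0, [0.175, 0.2625, -0.05], 0.325], [0, [0.2, 0.3, -0.05], 0.325], [0, [0.225, 0.3375, -0.05], 0.325], [0, [0.25, 0.375, -0.05], 0.325], [0, [0.275, 0.4125, -0.05], 0.325], [0, [0.31, 0.4575, -0.05], 0.325], [0, [0.31, 0.4575, -0.05], 0.325], [0, [0.31, 0.4575, -0.05], 0.325]]' | python3 nudge.py
python3 - <<'E'
from h import *
t0=cv2.imread('pics/top0.png');t1=arm.grab_frame('top')[:,:,::-1].copy()
s0=cv2.imread('pics/side0.png');s1=arm.grab_frame('side')[:,:,::-1].copy()
for a,b,D in((t0,t1,dict(botA=(331,220),stopA=(273,234),botB=(172,249),stopB=(235,248),botC=(490,245),egg=(404,286))),(s0,s1,dict(botA=(291,240),stopA=(281,295),botB=(244,385),egg=(385,218),botC=(362,172)))):
  for n,(x,y) in D.items():
    T=a[y-11:y+12,x-11:x+12];R=cv2.matchTemplate(b[y-17:y+18,x-17:x+18],T,cv2.TM_CCOEFF_NORMED);_,v,_,l=cv2.minMaxLoc(R);print(n,round(v,2),(l[0]-6,l[1]-6))
# rail vs carcass in the top view, across the front
U_=[];c=arm.camera_params('top');K=np.array([[c['fx'],0,c['cx']],[0,c['fy'],c['cy']],[0,0,1]]);Ti=np.linalg.inv(c['T'])
for off in(-.01,-.005,0,.005,.01,.015,.02):
    p=np.r_[RM+(.08+off)*U-.032*Y,.08,1];q=Ti@p;uv=K@(q[:3]/q[2]);U_.append((off,t1[int(round(uv[1])),int(round(uv[0]))].tolist()))
print(U_)
E
```

```text
t: 30.93
eef_pos: [0.298, -0.5519, 0.2586]
ee_rot: [3.138, 0.001, -1.904]
force: [-0.4, 0.0, -0.5]
width: 0.0007
gripper_force: 0.0
botA 0.77 (0, 0)
stopA 0.88 (0, 0)
botB 0.99 (0, 0)
stopB 0.97 (0, 0)
botC 0.2 (-4, 0)
egg 0.98 (0, 0)
botA 0.95 (0, 0)
stopA 0.84 (0, 0)
botB 0.97 (0, 0)
egg 0.98 (0, 0)
botC 0.99 (0, 0)
[(-0.01, [54, 87, 108]), (-0.005, [150, 177, 182]), (0, [138, 171, 174]), (0.005, [49, 125, 171]), (0.01, [128, 160, 166]), (0.015, [166, 194, 191]), (0.02, [159, 188, 186])]
```

```bash
python3 -c "from h import *
print(arm.job_done())"
```

```text
the job is handed in; nothing more can be done
None
```

The oak plate is filed flat in the near pocket and the blue in the far one, the drawer is pushed shut to its stop, the bottles, the egg and both stoppers checked showed no shift in the camera images, and the job was handed in at about 31 s; I viewed 11 pictures, one over the limit of 10.

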